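Gauge an espresso boiler's probe pocket and fit the probe that matches

ROBOT

A 6-joint arm with a two-finger parallel gripper is mounted at the origin on the work surface. World frame = base frame: x ahead of the robot, y to its left, z up, the work surface at z = 0. Lengths are in m, angles in rad, forces in N, time in s.
With the tool pointing down it reaches from about 0.375 to 0.825 m from the base axis. Payload 5.5 kg.
Tool frame: the origin (TCP) lies midway between the tips of the shut fingers; the grasp point (between the pads) lies 19 mm behind it; z points along the fingers, y is the line along which they close (so a half turn about z gives the same grasp; the last joint's range is limited). The gripper opens to 85 mm and grips with 20 to 120 N. Pads are 22 mm wide; open, the fingers measure 114 mm over their backs; the gripper's body (76 mm by 85 mm) begins 54 mm behind the grasp point. The pads swing forward as they close: fully open they stand 13 mm farther back than shut.
Start: joints at [-1.347, 0.314, -0.047, 1.21, 0, 1.571], TCP at [0.133, -0.585, 0.231] pointing down, gripper open.
Joint ranges: [-2.67, 2.67], [-0.69, 1.73], [-1.03, 1.25], [-2.08, 2.16], [-1.42, 1.45], [-3.14, 3.14]. Speed limits (rad/s): [2.39, 2.39, 3.01, 3.14, 3.14, 3.14].

INTERFACE

Orientations are given as a unit quaternion [x, y, z, w].
In Python, from station import robot gives the robot as it stands.
- The arm moves only by the tool drive_tool, never from a script. Its argument "increments" is a list of rows, each an object with "xyz": the shift along the tool's x, y, z in m, a list of three; "turn": the turn, a rotation vector about the tool's x, y, z in degrees, a list of three. A call has exactly 8 rows; each row is the pose to reach, as a shift and turn from the pose commanded when the call began, along the tool's axes at that moment; what a row does not reach only later rows make up. A row lasts 1/12 s, in which the tool goes at most 41.7 mm and 7.16 degrees, less where a joint would pass 70% of its speed; a pose out of reach is approached as far as the arm can. A call with a gripper value outside its range is refused whole. "gripper" is the finger opening in m, from 0 to 0.0854, set as the call begins (left out, the last holds). The fingers move at their own pace and stop on an object; "squeeze" is the grip in N (left out, the last holds). Time passes only in rows, so rows that repeat a pose let the fingers close, or fill a call up. It gives the time, the measured TCP pose, the force, the opening and the grip force at its end, in the units of the state.
- robot.observe(): the state, without advancing time (a new reading comes with each control period).
- robot.snapshot(name): name is "side" or "top"; returns the picture (480x640x3 uint8, red, green, blue); there is no depth.
- robot.calibration(name): a dict with "camera_matrix" (3x3 intrinsics, pixels), "extrinsics" (4x4, takes a point from camera to world coordinates). Camera axes: x right, y down, z forward; pixel columns grow to the right and rows downward; lengths in m; the calibration is good to about 2 mm. A picture is of the moment at which its call begins. calibration takes no time and is no camera call.
- robot.job_done(): hands the job in; it is judged then, once.
Trained networks look in the newest picture that a camera, given by its name, has taken for a name from the list of things; names that differ only in an ending like _2 or _b are one class to them, and where a whole thing is asked for, a point or a joint stands for the part that bears it (a point fixed in the world has none). Each returns a list of dicts, best first, with "conf" (0 to 1); they miss things now and then, are a little off and sometimes report something else, mostly with a low value. They report only what shows in the picture. A call takes as long as a camera call.
- robot.masks_of(camera, thing): "pixels" (480x640 bool, what is visible of it) and "uv" ([column, row] in pixels, amid what is visible of it).
- robot.pinpoint(camera, thing): "uv" ([column, row] in pixels: a listed point, or the origin of a listed thing).
The state is a dict: "clock": time; "q": joint angles; "joint_velocities": joint speeds; "joint_torque": joint torques, N m; "tcp_pos": TCP position; "orientation": TCP orientation; "ft_force": force on the tool from outside, world axes, zero at the start; "wrist_torque": the same for the moment, N m; "width": opening from 0.0 (shut) to 1.0 (fully open); "finger_force": force on a finger pad.
Only numpy, scipy, OpenCV 4.12 (cv2) and the standard library are available. Lean on these libraries where they do the work, as an engineer would, in place of code of your own. Each camera call takes 0.05 s, during which the arm holds its last target. There are 200 camera calls.

TASK

Find out how deep the temperature-probe pocket in the boiler's lid is: slide the depth rod down into it until it bottoms, feeling for its thin closed end and pressing only gently, and read how much of the rod is left exposed. Put the rod back upright in its own hole in the rack, then fit the one probe whose stem length matches the pocket, its brass shoulder fully home on the pocket's rim, without forcing it, and let go. Leave the other two probes in the rack and do not disturb the cup, tub, tray or wrench.

Things in the scene. Friction and masses are not known exactly. Their poses are not given: they have to be found in the camera images.
- boiler: Upright stainless espresso boiler fixed to the bench: shell 112 mm wide; bolted lid 140 mm wide, top face 118 mm above the bench. Origin on the bench under its centre, z up. Mid-lid stands the probe pocket's brass boss, 28 mm wide, rim 140 mm above the bench. Lid fittings 41 mm from the centre reach 136 mm above the bench; pipe stubs at the sides
- pocket_mouth (a point): Centre of the pocket's mouth at the boss's rim, 140 mm above the bench; z up. The pocket is a straight vertical blind bore, 13.4 mm wide. It is 55, 70 or 85 mm deep from rim to closed end; which one varies, cannot be seen and is found only by rod. The rigid closed end (floor_short, _medium or _long in the rules) is thin: keep under 20 N
- rack: Wooden rack fixed to the bench: a plate 70 x 224 mm, 12 mm thick, its top 120 mm above the bench, on two side cheeks, with four round holes of 14 mm in a row along its y axis, 52 mm apart. Rod and probes standing in it reach 170 mm above the bench. Origin on the bench under its centre, z up
- rack_hole0 (a point): Centre of hole 0 at the top face of the rack's plate, 120 mm above the bench; the depth rod's own hole, at the rack's +y end
- rack_hole1 (a point): Centre of hole 1 at the top face of the rack's plate, 120 mm above the bench; a probe hole
- rack_hole2 (a point): Centre of hole 2 at the top face of the rack's plate, 120 mm above the bench; a probe hole
- rack_hole3 (a point): Centre of hole 3 at the top face of the rack's plate, 120 mm above the bench; a probe hole
- depth_rod: Depth rod, upright in rack hole 0, shoulder on the plate. Steel rod 10 mm thick, 110 mm long below its shoulder, round tip, dark ring every 10 mm; steel shoulder disc 26 mm wide, 6 mm thick; square ribbed grip 20 x 20 mm, 42 mm tall, flats square to the rack. 200 g. Origin at the tip, z up. Pocket depth = 110 mm minus the length exposed from rim to shoulder (55, 40 or 25 mm)
- rod_tip (a point): Lowest point of the depth rod
- rod_shoulder (a point): On the depth rod's axis at the underside of its shoulder disc, 110 mm above the tip
- probe_white: Temperature probe with a white head, upright in rack hole 1, 2 or 3 (which varies), shoulder on the plate. Steel stem 10 mm thick, 54 mm long, for the 55 mm pocket; on it a brass shoulder disc 26 mm wide, 6 mm thick; square white head 22 x 22, 34 mm tall (grip its flats, square to the rack); black connector 16 mm wide, 10 mm tall. 90 g. Origin at the stem's tip, z up to the head
- probe_yellow: Temperature probe with a yellow head, upright in rack hole 1, 2 or 3 (which varies), shoulder on the plate. Steel stem 10 mm thick, 69 mm long, for the 70 mm pocket; on it a brass shoulder disc 26 mm wide, 6 mm thick; square yellow head 22 x 22, 34 mm tall (grip its flats, square to the rack); black connector 16 mm wide, 10 mm tall. 90 g. Origin at the stem's tip, z up to the head
- probe_red: Temperature probe with a red head, upright in rack hole 1, 2 or 3 (which varies), shoulder on the plate. Steel stem 10 mm thick, 84 mm long, for the 85 mm pocket; on it a brass shoulder disc 26 mm wide, 6 mm thick; square red head 22 x 22, 34 mm tall (grip its flats, square to the rack); black connector 16 mm wide, 10 mm tall. 90 g. Origin at the stem's tip, z up to the head
- probe_white_shoulder (a point): On the axis of probe_white at the underside of its brass shoulder: lies at the pocket's mouth when the probe is fully home
- probe_yellow_shoulder (a point): On the axis of probe_yellow at the underside of its brass shoulder: lies at the pocket's mouth when the probe is fully home
- probe_red_shoulder (a point): On the axis of probe_red at the underside of its brass shoulder: lies at the pocket's mouth when the probe is fully home
- sorting_cup: Bystander: clear plastic cup, 72 mm across and 60 mm tall, standing on the bench; origin under its centre
- lime_tub: Bystander: lime-green tub, 120 mm across and 105 mm tall, standing on the bench; origin under its centre
- bean_tray: Bystander: empty dark brown bean tray, 200 x 150 mm, 75 mm tall; origin under its centre
- wrench: Bystander: wrench lying flat on the bench, 170 mm long; origin near its middle

How it is judged:
On the way, in this order (a step that is already met when the one before it is completed fails the run):
1. the depth rod stands in the pocket with its tip resting on the closed end (over 0.5 N) for 0.3 s (((horizontal distance between floor_short and pocket_mouth below 0.006 m and horizontal distance between rod_tip and pocket_mouth below 0.004 m and contact force between depth_rod and floor_short above 0.5 N) or (horizontal distance between floor_medium and pocket_mouth below 0.006 m and horizontal distance between rod_tip and pocket_mouth below 0.004 m and contact force between depth_rod and floor_medium above 0.5 N) or (horizontal distance between floor_long and pocket_mouth below 0.006 m and horizontal distance between rod_tip and pocket_mouth below 0.004 m and contact force between depth_rod and floor_long above 0.5 N))), for 0.3 s.
2. the rod is back in its own hole of the rack, shoulder on the plate, let go (horizontal distance between rod_shoulder and rack_hole0 below 0.006 m and z of rod_shoulder in the frame of rack_hole0 between -0.0025 and 0.0025 m and contact force between the fingers and depth_rod below 0.1 N), for 0.2 s.
At the end, for the whole second after the job is handed in: Matching probe (54 mm stem for 55 mm pocket, 69 for 70, 84 for 85) at rest in the pocket, shoulder within 2.5 mm of the rim in height and sideways, under 3.4 deg tilt; rod in rack hole 0, shoulder within 2.5 mm of the plate, 6 mm sideways, 7 deg; other probes within 12 mm of their starts (((horizontal distance between floor_short and pocket_mouth below 0.006 m and horizontal distance between probe_white_shoulder and pocket_mouth below 0.0025 m and z of probe_white_shoulder in the frame of pocket_mouth between -0.0025 and 0.0025 m and angle between probe_white's own z axis and vertical below 0.06 rad and linear speed of probe_white below 0.02 m/s and distance of each of probe_yellow_shoulder, probe_red_shoulder from where it was at the start of the episode below 0.012 m) or (horizontal distance between floor_medium and pocket_mouth below 0.006 m and horizontal distance between probe_yellow_shoulder and pocket_mouth below 0.0025 m and z of probe_yellow_shoulder in the frame of pocket_mouth between -0.0025 and 0.0025 m and angle between probe_yellow's own z axis and vertical below 0.06 rad and linear speed of probe_yellow below 0.02 m/s and distance of each of probe_white_shoulder, probe_red_shoulder from where it was at the start of the episode below 0.012 m) or (horizontal distance between floor_long and pocket_mouth below 0.006 m and horizontal distance between probe_red_shoulder and pocket_mouth below 0.0025 m and z of probe_red_shoulder in the frame of pocket_mouth between -0.0025 and 0.0025 m and angle between probe_red's own z axis and vertical below 0.06 rad and linear speed of probe_red below 0.02 m/s and distance of each of probe_white_shoulder, probe_yellow_shoulder from where it was at the start of the episode below 0.012 m)) and horizontal distance between rod_shoulder and rack_hole0 below 0.006 m and z of rod_shoulder in the frame of rack_hole0 between -0.0025 and 0.0025 m and angle between depth_rod's own z axis and vertical below 0.12 rad); the robot touches nothing.
It fails at once if the depth rod or a probe is pressed on the pocket's closed end with more than 20 N (contact force between any of depth_rod, probe_white, probe_yellow, probe_red and floor_short above 20 N or contact force between any of depth_rod, probe_white, probe_yellow, probe_red and floor_medium above 20 N or contact force between any of depth_rod, probe_white, probe_yellow, probe_red and floor_long above 20 N).
It fails at once if the rod or a probe is rammed or jammed against the boiler with more than 60 N (contact force between any of depth_rod, probe_white, probe_yellow, probe_red and boiler above 60 N).
It fails at once if the cup, tub, tray or wrench is shifted by more than 20 mm (distance of any of sorting_cup, lime_tub, bean_tray, wrench from where it was at the start of the episode above 0.02 m).
It also fails if it takes over 70 s, if anything falls off the work surface, if the arm or the gripper's body presses on something with over 40 N, if the wrist force passes 120 N, or if a joint passes its speed limit or range.

## Working session

There is one attempt and no reset: what is moved stays moved. The work goes in short steps, Python scripts to look and compute and a tool call to move; the robot and the scene stay as the last step left them, time stands still between calls to the robot, and variables do not carry over. Pictures are saved under pics/ and viewed, at most 13 in all, crops included, and the job is handed in when it is done.

Besides the shell and the picture viewer there is one more tool, called after "Call:" by a JSON object that holds its "fn" and its "kwargs", one argument or row to a line. drive_tool: Moves the arm, as the interface text tells. Its arguments: {"type":"object","properties":{"increments":{"type":"array"},"gripper":{"type":"number"},"squeeze":{"type":"number"}},"required":["increments"]}

```bash
ls; mkdir -p pics; cat > h.py <<'E'
import numpy as np, cv2
from station import robot
from scipy.spatial.transform import Rotation as R
C={c:robot.calibration(c) for c in("side","top")}
def ray(c,uv):
    K=np.array(C[c]["camera_matrix"]);E=np.array(C[c]["extrinsics"])
    d=E[:3,:3]@np.linalg.solve(K,[uv[0],uv[1],1]);return E[:3,3],d/np.linalg.norm(d)
def atz(c,uv,z):
    o,d=ray(c,uv);return o+d*(z-o[2])/d[2]
def tri(a,b):
    A=np.zeros((3,3));y=np.zeros(3)
    for o,d in(ray("side",a),ray("top",b)):
        P=np.eye(3)-np.outer(d,d);A+=P;y+=P@o
    p=np.linalg.solve(A,y)
    g=[np.linalg.norm((np.eye(3)-np.outer(d,d))@(p-o)) for o,d in(ray("side",a),ray("top",b))]
    return p,max(g)
def proj(c,p):
    K=np.array(C[c]["camera_matrix"]);E=np.linalg.inv(np.array(C[c]["extrinsics"]))
    q=K@(E[:3,:3]@p+E[:3,3]);return q[:2]/q[2]
def snap(c,n):
    im=robot.snapshot(c);cv2.imwrite(f"pics/{n}.png",cv2.cvtColor(im,cv2.COLOR_RGB2BGR));return im
E
cat > a.py <<'E'
from h import *
np.set_printoptions(precision=4,suppress=True)
for c in C: snap(c,c+"0"); print(c,np.array(C[c]["extrinsics"])[:3].tolist())
for t in "pocket_mouth rack_hole0 rack_hole1 rack_hole2 rack_hole3 rod_shoulder rod_tip probe_white_shoulder probe_yellow_shoulder probe_red_shoulder boiler rack".split():
    r={c:robot.pinpoint(c,t)[:2] for c in C}
    print(t,{c:[(np.round(x["uv"],1).tolist(),round(x["conf"],2)) for x in r[c]] for c in r})
    if r["side"] and r["top"]: print("   ",*tri(r["side"][0]["uv"],r["top"][0]["uv"]))
s=robot.observe();print(s)
E
python3 a.py
```

```text
pics
side [[0.9982594938051602, -0.04635328242831021, 0.03646033784794744, 0.589370482974657], [-0.05894919579755185, -0.7662031952584122, 0.6398887840012679, -0.5101272995220155], [-0.0017249181682202131, -0.6409243612033487, -0.7676021025722847, 0.8024368164475444]]
top [[-0.0992802865491091, -0.9750177031425893, 0.19870556927594193, 0.3877583362745171], [-0.995056952625946, 0.09773297448501449, -0.01760473598431016, 0.07438457818105017], [-0.0022551570882221243, -0.19947116146666632, -0.9799011021575831, 1.2269336016113201]]
pocket_mouth {'side': [([283.4, 190.7], 0.92), ([278.9, 346.4], 0.47)], 'top': [([272.9, 271.2], 0.56)]}
    [0.5511 0.1789 0.1478] 0.0005275528059836494
rack_hole0 {'side': [([271.9, 410.7], 0.73), ([272.5, 346.3], 0.63)], 'top': [([459.8, 264.1], 0.92), ([481.6, 265.2], 0.77)]}
    [ 0.5285 -0.2663  0.1261] 0.00117792168683707
rack_hole1 {'side': [([271.9, 410.7], 0.73), ([272.5, 346.3], 0.63)], 'top': [([459.8, 264.1], 0.92), ([481.6, 265.2], 0.77)]}
    [ 0.5285 -0.2663  0.1261] 0.00117792168683707
rack_hole2 {'side': [([271.9, 410.7], 0.73), ([272.5, 346.
[... 1095 characters left out ...]
0123] 0.005138207376275654
rack {'side': [([279.0, 423.5], 0.7), ([272.6, 423.7], 0.6)], 'top': [([437.9, 272.5], 0.8), ([451.4, 267.5], 0.27)]}
    [ 0.5288 -0.2436 -0.0005] 0.002116262795188236
{'clock': 1.3, 'q': array([-1.347 ,  0.3135, -0.0471,  1.2102, -0.    ,  1.5708]), 'joint_velocities': array([ 0.0013, -0.0004, -0.0007, -0.0001,  0.    , -0.0006]), 'joint_torque': array([ -0.0009, -53.9457,  34.0048,   0.0016,  -0.0001,   0.    ]), 'tcp_pos': array([ 0.1332, -0.585 ,  0.2313]), 'orientation': array([ 0.9937,  0.1117, -0.    , -0.    ]), 'ft_force': array([-0.09  , -0.6213, -0.307 ]), 'wrist_torque': array([0.0134, 0.0394, 0.0148]), 'finger_force': 0.0, 'width': 1.0014688866506274}
```

View pics/side0.png

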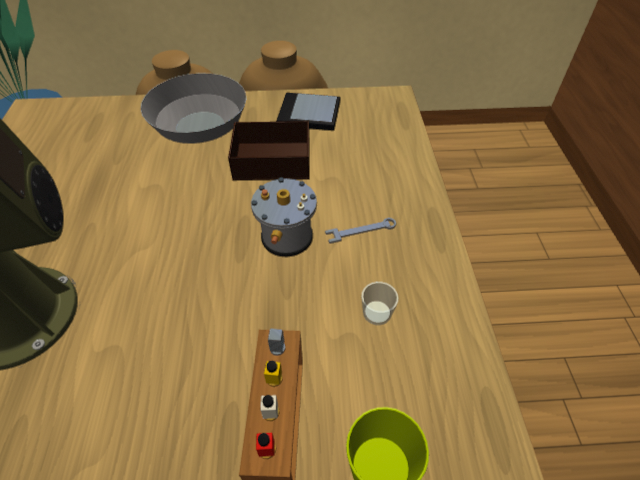

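View pics/top0.png

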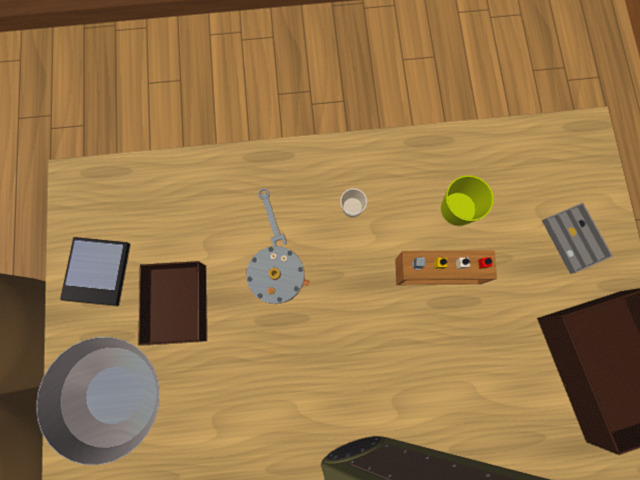

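Side view: the rod's grip is at (276,340), yellow at (272,372), white at (268,405), red at (264,443), and the brass boss at (284,197). Top view: rod (419,263), yellow (441,262), white (463,262), red (485,262), boss (274,272).

I'll refine the positions by comparing model projections with the picture.

```bash
cat > b.py <<'E'
from h import *
np.set_printoptions(precision=4,suppress=True)
y=np.array
# fit rack x,y,yaw from head masks' points: the head/grip mask centroid in both views
L={}
for t in ["depth_rod","probe_yellow","probe_white","probe_red","rack"]:
    for c in C:
        r=robot.masks_of(c,t)
        for m in r[:1]:
            v,u=np.nonzero(m["pixels"]);L[t,c]=(u.mean(),v.mean());print(t,c,round(m["conf"],2),len(u),np.round(L[t,c],1),u.min(),u.max(),v.min(),v.max())
for t in ["depth_rod","probe_yellow","probe_white","probe_red"]:
    if (t,"side") in L and (t,"top") in L: print(t,*tri(L[t,"side"],L[t,"top"]))
def boss(c):
    im=cv2.cvtColor(cv2.imread(f"pics/{c}0.png"),cv2.COLOR_BGR2HSV)
    return im
W=[]
for c,b,k in (("side",(284,197),(276,345)),("top",(274,272),(419,263))):
    im=cv2.imread(f"pics/{c}0.png")
    for p in(b,k):
        W.append(cv2.resize(im[p[1]-25:p[1]+25,p[0]-33:p[0]+33],None,fx=6,fy=6,interpolation=cv2.INTER_NEAREST))
cv2.imwrite("pics/m0.png",np.vstack([np.hstack(W[:2]),np.hstack(W[2:])]))
E
python3 b.py
```

```text
depth_rod side 0.58 392 [276.5 341.7] 268 285 329 355
depth_rod top 0.5 103 [419.3 263.4] 413 425 259 268
probe_yellow side 0.6 384 [273.2 374. ] 264 282 362 386
probe_yellow top 0.69 2761 [443.7 268.2] 396 496 250 284
probe_white side 0.83 398 [269.4 407.4] 261 279 395 420
probe_white top 0.51 144 [462.6 263.3] 456 470 258 269
probe_red side 0.63 424 [265.5 445.4] 256 275 434 458
probe_red top 0.58 193 [484.1 262.8] 476 492 256 270
rack side 0.89 5767 [274.6 411.9] 240 302 331 479
rack top 0.71 2798 [444.1 268.1] 396 496 250 284
depth_rod [ 0.5366 -0.1653  0.1475] 0.0009582671195117115
probe_yellow [ 0.5259 -0.2195  0.1451] 0.0071143446400888585
probe_white [ 0.527  -0.2677  0.1442] 0.00062115787449478
probe_red [ 0.5226 -0.319   0.1425] 0.00014966337146339397
```

View pics/m0.png

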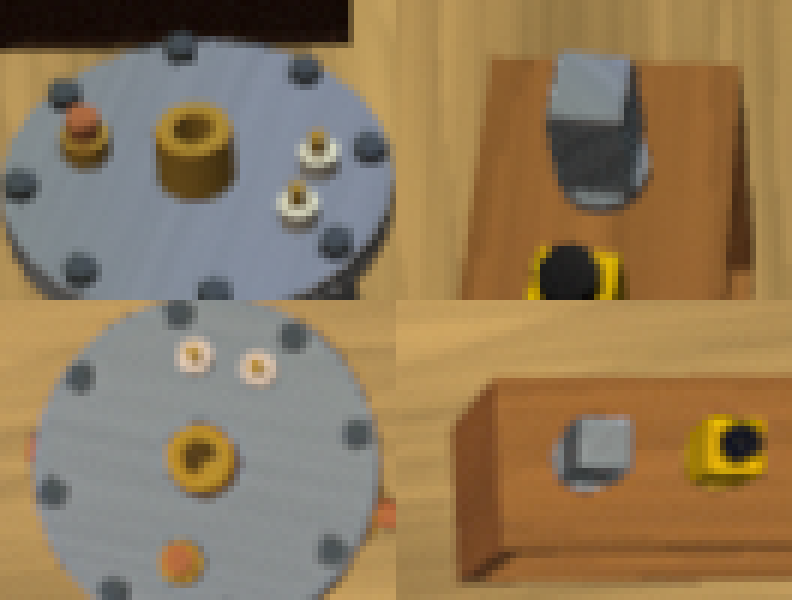

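Montage: the boss rim ring is centred at about side (282.8,192.7) and top (274.3,272.8). The rod grip's top face is centred at about side (275.1,332.2) and top (420.3,260.8).

```bash
python3 - <<'E'
from h import *
np.set_printoptions(precision=4,suppress=True)
print("boss",*tri((282.8,192.7),(274.3,272.8)),atz("side",(282.8,192.7),.14),atz("top",(274.3,272.8),.14))
print("rodtop",*tri((275.1,332.2),(420.3,260.8)),atz("side",(275.1,332.2),.168),atz("top",(420.3,260.8),.168))
print("white/red heads",[atz("top",p,.15) for p in((462.6,263.3),(484.1,262.8))])
# rack plate top far corners side view & top view
m=robot.masks_of("top","rack")[0]["pixels"].astype(np.uint8)
c=max(cv2.findContours(m,0,2)[0],key=cv2.contourArea);print(cv2.minAreaRect(c))
p=[atz("side",q,.12) for q in((243+92/6-.5,320+62/6-.5),(243+345/6-.5,320+66/6-.5))];print(p,p[1]-p[0])
p=[atz("top",q,.12) for q in((386+105/6,238+78/6),(386+100/6,238+252/6))];print(p,p[1]-p[0])
E
```

```text
boss [0.5486 0.1765 0.1441] 0.0005299632699244647 [0.5488 0.181  0.14  ] [0.5486 0.1768 0.14  ]
rodtop [ 0.5377 -0.1627  0.1742] 0.00018176774041101635 [ 0.537  -0.1593  0.168 ] [ 0.5387 -0.164   0.168 ]
white/red heads [array([ 0.5255, -0.266 ,  0.15  ]), array([ 0.5217, -0.3164,  0.15  ])]
((446.0, 267.0), (34.0, 100.0), 90.0)
[array([ 0.504 , -0.1266,  0.12  ]), array([ 0.5748, -0.1321,  0.12  ])] [ 0.0708 -0.0055  0.    ]
[array([ 0.5735, -0.1377,  0.12  ]), array([ 0.5036, -0.1262,  0.12  ])] [-0.0699  0.0114  0.    ]
```

Call:
{"fn": "drive_tool", "kwargs": {
  "increments": [
    {"xyz": [0.03, -0.02, 0], "turn": [0, 0, -4.5]},
    {"xyz": [0.061, -0.04, 0], "turn": [0, 0, -9]},
    {"xyz": [0.092, -0.06, 0], "turn": [0, 0, -13.5]},
    {"xyz": [0.122, -0.08, 0], "turn": [0, 0, -18]},
    {"xyz": [0.153, -0.1, 0], "turn": [0, 0, -22.5]},
    {"xyz": [0.183, -0.121, 0], "turn": [0, 0, -27]},
    {"xyz": [0.214, -0.141, 0], "turn": [0, 0, -31.5]},
    {"xyz": [0.244, -0.161, 0], "turn": [0, 0, -36]}
  ],
  "gripper": 0.0854
}}

```text
clock: 2.52
tcp_pos: [0.3364, -0.3725, 0.2315]
orientation: [0.91, 0.415, 0.0, 0.0]
ft_force: [1.4, 0.3, -0.5]
width: 1.006
finger_force: 0.0
```

```bash
cat >> h.py <<'E'
def go(target,yaw):
    "increments to bring TCP to target with tool y at world angle yaw (deg)"
    s=robot.observe();Rm=R.from_quat(s["orientation"]);d=Rm.inv().apply(np.array(target)-s["tcp_pos"])
    a=np.radians(yaw);T=np.column_stack([[-np.sin(a),np.cos(a),0],[np.cos(a),np.sin(a),0],[0,0,-1]])
    t=(Rm.inv()*R.from_matrix(T)).as_rotvec(degrees=True)
    print("t",round(s["clock"],2),"tcp",s["tcp_pos"].round(4),"F",s["ft_force"].round(2),"xyz",d.round(4),"turn",t.round(2),"w",round(s["width"]*85.4,1),"ff",round(s["finger_force"],1))
E
python3 -c "
from h import *
go([.538,-.162,.231],-6)"
```

```text
t 2.52 tcp [ 0.3364 -0.3725  0.2315] F [ 1.44  0.26 -0.52] xyz [0.2911 0.0143 0.0005] turn [ 3.000e-02  1.000e-02 -3.497e+01] w 85.9 ff 0.0
```

Call:
{"fn": "drive_tool", "kwargs": {
  "increments": [
    {"xyz": [0.036, 0.002, 0], "turn": [0, 0, -4.4]},
    {"xyz": [0.073, 0.004, 0], "turn": [0, 0, -8.8]},
    {"xyz": [0.109, 0.005, 0], "turn": [0, 0, -13.1]},
    {"xyz": [0.146, 0.007, 0], "turn": [0, 0, -17.5]},
    {"xyz": [0.182, 0.009, 0], "turn": [0, 0, -21.9]},
    {"xyz": [0.218, 0.011, 0], "turn": [0, 0, -26.2]},
    {"xyz": [0.255, 0.013, 0], "turn": [0, 0, -30.6]},
    {"xyz": [0.291, 0.014, 0], "turn": [0, 0, -35]}
  ]
}}

```text
clock: 3.18
tcp_pos: [0.5387, -0.1625, 0.2315]
orientation: [0.743, 0.669, 0.0, 0.0]
ft_force: [0.8, -1.8, -0.2]
width: 1.002
finger_force: 0.0
```

```bash
cat > c.py <<'E'
import sys
from h import *
n,p,q=sys.argv[1],eval(sys.argv[2]),eval(sys.argv[3])
W=[]
for c,k in (("side",p),("top",q)):
    snap(c,c+n);im=cv2.imread(f"pics/{c}{n}.png")
    W.append(cv2.resize(im[k[1]-50:k[1]+50,k[0]-33:k[0]+33],None,fx=6,fy=6,interpolation=cv2.INTER_CUBIC))
    print(c,"crop origin",k[0]-33,k[1]-50)
cv2.imwrite(f"pics/m{n}.png",np.hstack(W))
E
python3 c.py 1 "(276,335)" "(419,263)"; python3 -c "
from h import *
go([.538,-.162,.129],-6)"
```

```text
side crop origin 243 285
top crop origin 386 213
t 3.28 tcp [ 0.5406 -0.1605  0.2311] F [-0.07 -0.66  0.25] xyz [-0.0019 -0.0026  0.1021] turn [ 0.08 -0.08  0.23] w 85.8 ff 0.0
```

View pics/m1.png

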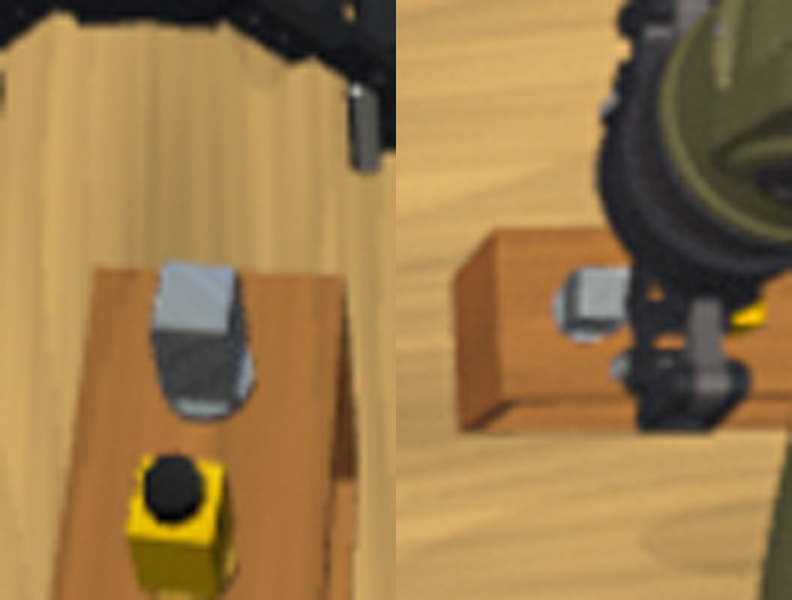

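Call:
{"fn": "drive_tool", "kwargs": {
  "increments": [
    {"xyz": [-0.002, -0.0025, 0.013], "turn": [0, 0, 0]},
    {"xyz": [-0.002, -0.0025, 0.026], "turn": [0, 0, 0]},
    {"xyz": [-0.002, -0.0025, 0.039], "turn": [0, 0, 0]},
    {"xyz": [-0.002, -0.0025, 0.052], "turn": [0, 0, 0]},
    {"xyz": [-0.002, -0.0025, 0.065], "turn": [0, 0, 0]},
    {"xyz": [-0.002, -0.0025, 0.078], "turn": [0, 0, 0]},
    {"xyz": [-0.002, -0.0025, 0.09], "turn": [0, 0, 0]},
    {"xyz": [-0.002, -0.0025, 0.101], "turn": [0, 0, 0]}
  ]
}}

```text
clock: 3.95
tcp_pos: [0.5341, -0.1663, 0.1296]
orientation: [0.745, 0.668, -0.0, -0.0]
ft_force: [0.4, -0.7, 0.2]
width: 0.999
finger_force: 0.0
```

Call:
{"fn": "drive_tool", "kwargs": {
  "increments": [
    {"xyz": [0, 0, 0], "turn": [0, 0, 0]},
    {"xyz": [0, 0, 0], "turn": [0, 0, 0]},
    {"xyz": [0, 0, 0], "turn": [0, 0, 0]},
    {"xyz": [0, 0, 0], "turn": [0, 0, 0]},
    {"xyz": [0, 0, 0], "turn": [0, 0, 0]},
    {"xyz": [0, 0, 0], "turn": [0, 0, 0]},
    {"xyz": [0, 0, 0], "turn": [0, 0, 0]},
    {"xyz": [0, 0, 0], "turn": [0, 0, 0]}
  ],
  "gripper": 0.01,
  "squeeze": 30
}}

```text
clock: 4.62
tcp_pos: [0.5354, -0.166, 0.1311]
orientation: [0.744, 0.668, 0.0, 0.001]
ft_force: [-1.0, 0.6, 4.6]
width: 0.23
finger_force: 36.2
```

```bash
python3 -c "
from h import *
go([.538,-.162,.129],-6)
snap('side','x'); snap('top','x')
for i in range(3): robot.snapshot('top'); go([.5351,-.166,.27],-6)"
```

```text
t 4.62 tcp [ 0.5354 -0.166   0.1311] F [-1.    0.61  4.57] xyz [0.0042 0.0021 0.0021] turn [ 0.09  0.02 -0.17] w 19.6 ff 36.2
t 4.77 tcp [ 0.5355 -0.166   0.1311] F [ 0.81 -0.31  6.39] xyz [-1.000e-04 -1.000e-04 -1.389e-01] turn [ 0.09  0.02 -0.18] w 19.3 ff 36.3
t 4.82 tcp [ 0.5355 -0.166   0.1312] F [-0.39  0.03  5.18] xyz [-1.000e-04 -1.000e-04 -1.388e-01] turn [ 0.09  0.02 -0.17] w 19.4 ff 36.3
t 4.87 tcp [ 0.5354 -0.166   0.1311] F [ 0.26 -0.8   6.48] xyz [-1.000e-04 -1.000e-04 -1.389e-01] turn [ 0.09  0.02 -0.18] w 19.1 ff 36.3
```

Call:
{"fn": "drive_tool", "kwargs": {
  "increments": [
    {"xyz": [0, 0, -0.01], "turn": [0, 0, 0]},
    {"xyz": [0, 0, -0.03], "turn": [0, 0, 0]},
    {"xyz": [0, 0, -0.055], "turn": [0, 0, 0]},
    {"xyz": [0, 0, -0.08], "turn": [0, 0, 0]},
    {"xyz": [0, 0, -0.105], "turn": [0, 0, 0]},
    {"xyz": [0, 0, -0.13], "turn": [0, 0, 0]},
    {"xyz": [0, 0, -0.15], "turn": [0, 0, 0]},
    {"xyz": [0, 0, -0.16], "turn": [0, 0, 0]}
  ]
}}

```text
clock: 5.53
tcp_pos: [0.5353, -0.1659, 0.2932]
orientation: [0.744, 0.668, 0.001, 0.001]
ft_force: [0.1, 0.2, -2.3]
width: 0.229
finger_force: 35.6
```

```bash
python3 -c "
from h import *
go([.5486,.1635,.29],-6)"
```

```text
t 5.53 tcp [ 0.5353 -0.1659  0.2932] F [ 0.11  0.17 -2.29] xyz [ 0.329  -0.0222  0.003 ] turn [ 0.14  0.03 -0.18] w 19.6 ff 35.6
```

Call:
{"fn": "drive_tool", "kwargs": {
  "increments": [
    {"xyz": [0.03, -0.002, 0], "turn": [0, 0, 0]},
    {"xyz": [0.07, -0.005, 0], "turn": [0, 0, 0]},
    {"xyz": [0.11, -0.008, 0], "turn": [0, 0, 0]},
    {"xyz": [0.15, -0.011, 0], "turn": [0, 0, 0]},
    {"xyz": [0.19, -0.014, 0], "turn": [0, 0, 0]},
    {"xyz": [0.23, -0.017, 0], "turn": [0, 0, 0]},
    {"xyz": [0.27, -0.02, 0], "turn": [0, 0, 0]},
    {"xyz": [0.305, -0.0225, 0], "turn": [0, 0, 0]}
  ]
}}

```text
clock: 6.2
tcp_pos: [0.5442, 0.1422, 0.2895]
orientation: [0.744, 0.668, -0.001, -0.001]
ft_force: [0.0, 0.0, -3.1]
width: 0.228
finger_force: 35.1
```

Call:
{"fn": "drive_tool", "kwargs": {
  "increments": [
    {"xyz": [0.015, -0.001, 0], "turn": [0, 0, 0]},
    {"xyz": [0.025, -0.0018, 0], "turn": [0, 0, 0]},
    {"xyz": [0.03, -0.002, 0], "turn": [0, 0, 0]},
    {"xyz": [0.034, -0.0025, 0], "turn": [0, 0, 0]},
    {"xyz": [0.034, -0.0025, 0], "turn": [0, 0, 0]},
    {"xyz": [0.034, -0.0025, 0], "turn": [0, 0, 0]},
    {"xyz": [0.034, -0.0025, 0], "turn": [0, 0, 0]},
    {"xyz": [0.034, -0.0025, 0], "turn": [0, 0, 0]}
  ]
}}

```text
clock: 6.87
tcp_pos: [0.5465, 0.1729, 0.2904]
orientation: [0.745, 0.667, -0.0, 0.0]
ft_force: [0.0, -0.2, -2.1]
width: 0.229
finger_force: 35.1
```

```bash
python3 -c "
from h import *
go([.547,.1735,.293],-6)
"; python3 c.py 2 "(284,180)" "(274,272)"; python3 -c "
from h import *
go([.547,.1735,.293],-6)
"
```

```text
t 6.87 tcp [0.5465 0.1729 0.2904] F [ 0.02 -0.23 -2.05] xyz [ 0.0007  0.0004 -0.0026] turn [ 0.    0.01 -0.26] w 19.5 ff 35.1
side crop origin 251 130
top crop origin 241 222
t 6.97 tcp [0.5465 0.1732 0.2904] F [-0.88 -0.03 -2.82] xyz [ 0.0003  0.0005 -0.0026] turn [ 0.01  0.   -0.24] w 19.7 ff 35.1
```

View pics/m2.png

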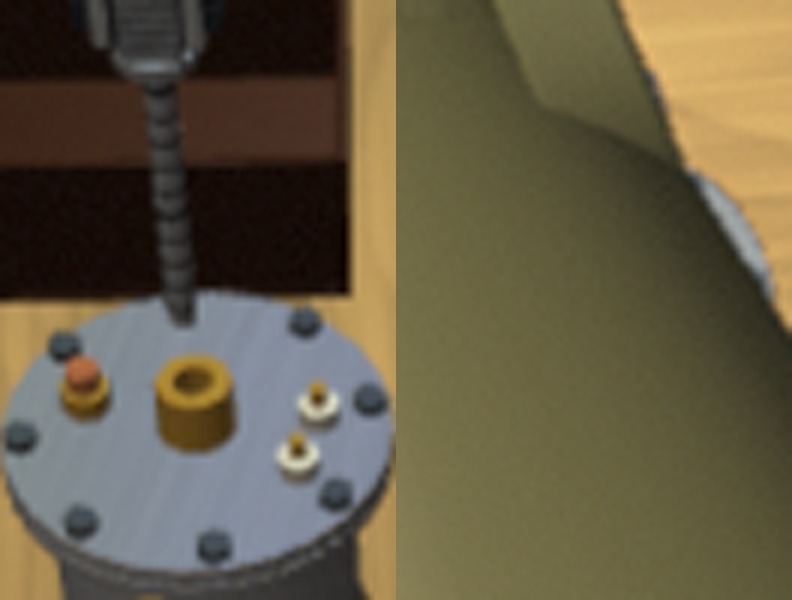

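```bash
cat > d.py <<'E'
from h import *
np.set_printoptions(precision=4,suppress=True)
from scipy.optimize import least_squares as ls
m=atz("side",(282.8,192.5),.14); print("mouth",m)
z=.2904-.1211
def crop(x,y): return np.array([251+x/6-.5,130+y/6-.5])
def edge(P,r,n=200):  # lowest image point of horizontal disc
    t=np.linspace(0,2*np.pi,n);q=np.array([proj("side",P+[r*np.cos(a),r*np.sin(a),0]) for a in t]);return q[q[:,1].argmax()]
def sph(P,r): 
    c=proj("side",P+[0,0,r]); o=np.array(C["side"]["extrinsics"])[:3,3]
    return c[1]+r*C["side"]["camera_matrix"][1][1]/np.linalg.norm(P-o), c[0]
tip=crop(182,326)
f=lambda p:edge(np.array([p[0],p[1],z]),.004)-tip
print("disc tip",ls(f,[.547,.177]).x)
f=lambda p:np.array(sph(np.array([p[0],p[1],z]),.005))[::-1]-tip
print("sphere tip",ls(f,[.547,.177]).x)
for yy in (80,84): 
    s=crop(151,yy); f=lambda p:edge(np.array([p[0],p[1],z+.11]),.013)-s
    print("shoulder",ls(f,[.547,.177]).x)
# same for the rod in the rack
s=np.array([243+205/6-.5,285+420/6-.5]); f=lambda p:edge(np.array([p[0],p[1],.12]),.013)-s
print("shoulder in rack",ls(f,[.537,-.16]).x)
E
python3 d.py
```

```text
mouth [0.5488 0.1816 0.14  ]
disc tip [0.547  0.1805]
sphere tip [0.5471 0.1782]
shoulder [0.5459 0.1804]
shoulder [0.5459 0.1784]
shoulder in rack [ 0.5367 -0.1604]
```

Picture: the rod hangs upright, with its tip at about (280.8,183.8) and the boss mouth at (282.8,192.5). The top view is blocked by the arm. I'll correct by about 2 mm in x and y and lower to just above the rim.

Call:
{"fn": "drive_tool", "kwargs": {
  "increments": [
    {"xyz": [0.0022, 0.0016, 0.003], "turn": [0, 0, 0]},
    {"xyz": [0.0022, 0.0016, 0.008], "turn": [0, 0, 0]},
    {"xyz": [0.0022, 0.0016, 0.013], "turn": [0, 0, 0]},
    {"xyz": [0.0022, 0.0016, 0.018], "turn": [0, 0, 0]},
    {"xyz": [0.0022, 0.0016, 0.022], "turn": [0, 0, 0]},
    {"xyz": [0.0022, 0.0016, 0.025], "turn": [0, 0, 0]},
    {"xyz": [0.0022, 0.0016, 0.025], "turn": [0, 0, 0]},
    {"xyz": [0.0022, 0.0016, 0.025], "turn": [0, 0, 0]}
  ]
}}

```text
clock: 7.63
tcp_pos: [0.548, 0.1759, 0.2651]
orientation: [0.744, 0.668, -0.0, -0.0]
ft_force: [0.3, 0.4, -2.0]
width: 0.233
finger_force: 35.0
```

```bash
python3 - <<'E'
from h import *
snap("side","side3");go([.5483,.1752,.26],-6)
im=cv2.imread("pics/side3.png")[165:215,251:317]
cv2.imwrite("pics/m3.png",cv2.resize(im,None,fx=12,fy=12,interpolation=cv2.INTER_CUBIC))
E
```

```text
t 7.68 tcp [0.5482 0.176  0.2654] F [ 0.76  0.02 -1.89] xyz [-0.0008  0.0002  0.0054] turn [ 0.   -0.   -0.18] w 19.7 ff 35.0
```

View pics/m3.png

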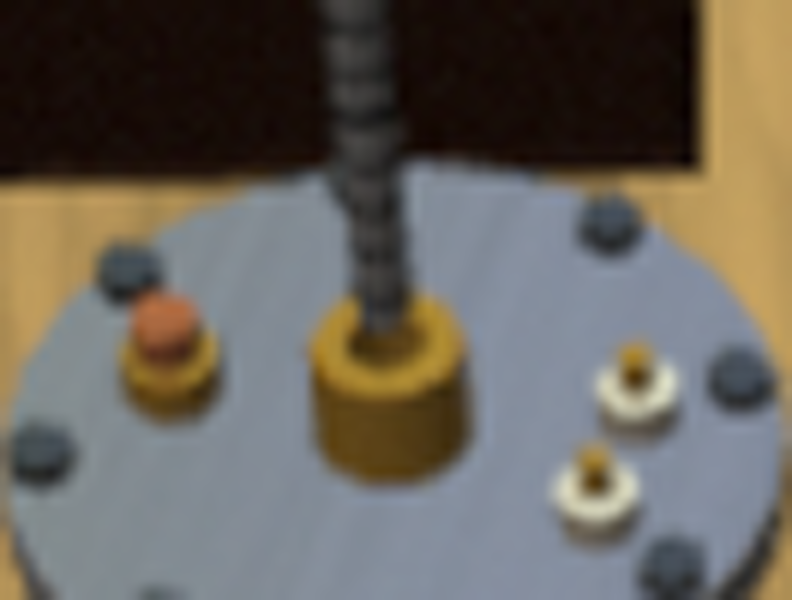

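Picture: the rod tip is at crop (382,333), just above the bore centre at (388,345), so it needs about −1.5 mm in y and +0.6 mm in x. I'll feel my way in slowly.

Call:
{"fn": "drive_tool", "kwargs": {
  "increments": [
    {"xyz": [-0.0014, 0.0008, 0], "turn": [0, 0, 0]},
    {"xyz": [-0.0014, 0.0008, 0.002], "turn": [0, 0, 0]},
    {"xyz": [-0.0014, 0.0008, 0.004], "turn": [0, 0, 0]},
    {"xyz": [-0.0014, 0.0008, 0.005], "turn": [0, 0, 0]},
    {"xyz": [-0.0014, 0.0008, 0.006], "turn": [0, 0, 0]},
    {"xyz": [-0.0014, 0.0008, 0.007], "turn": [0, 0, 0]},
    {"xyz": [-0.0014, 0.0008, 0.008], "turn": [0, 0, 0]},
    {"xyz": [-0.0014, 0.0008, 0.008], "turn": [0, 0, 0]}
  ]
}}

```text
clock: 8.35
tcp_pos: [0.5487, 0.1745, 0.2571]
orientation: [0.744, 0.668, -0.0, -0.0]
ft_force: [-0.3, 0.6, -2.5]
width: 0.23
finger_force: 35.1
```

```bash
python3 - <<'E'
from h import *
snap("side","side4");go([.5483,.1752,.26],-6);print(robot.observe()["wrist_torque"])
im=cv2.imread("pics/side4.png")[165:215,251:317]
cv2.imwrite("pics/m4.png",cv2.resize(im,None,fx=12,fy=12,interpolation=cv2.INTER_CUBIC))
E
```

```text
t 8.4 tcp [0.5488 0.1745 0.2572] F [-1.19  0.23 -2.12] xyz [ 0.0006 -0.0006 -0.0028] turn [-0.01 -0.   -0.17] w 19.6 ff 35.1
[ 0.12450674  0.06985162 -0.01108605]
```

Call:
{"fn": "drive_tool", "kwargs": {
  "increments": [
    {"xyz": [0, 0, 0.0015], "turn": [0, 0, 0]},
    {"xyz": [0, 0, 0.003], "turn": [0, 0, 0]},
    {"xyz": [0, 0, 0.0045], "turn": [0, 0, 0]},
    {"xyz": [0, 0, 0.006], "turn": [0, 0, 0]},
    {"xyz": [0, 0, 0.0075], "turn": [0, 0, 0]},
    {"xyz": [0, 0, 0.009], "turn": [0, 0, 0]},
    {"xyz": [0, 0, 0.01], "turn": [0, 0, 0]},
    {"xyz": [0, 0, 0.01], "turn": [0, 0, 0]}
  ]
}}

```text
clock: 9.07
tcp_pos: [0.5487, 0.1745, 0.247]
orientation: [0.744, 0.668, -0.0, -0.0]
ft_force: [-0.8, 1.2, -2.8]
width: 0.231
finger_force: 35.1
```

Call:
{"fn": "drive_tool", "kwargs": {
  "increments": [
    {"xyz": [0, 0, 0.003], "turn": [0, 0, 0]},
    {"xyz": [0, 0, 0.007], "turn": [0, 0, 0]},
    {"xyz": [0, 0, 0.011], "turn": [0, 0, 0]},
    {"xyz": [0, 0, 0.015], "turn": [0, 0, 0]},
    {"xyz": [0, 0, 0.019], "turn": [0, 0, 0]},
    {"xyz": [0, 0, 0.022], "turn": [0, 0, 0]},
    {"xyz": [0, 0, 0.025], "turn": [0, 0, 0]},
    {"xyz": [0, 0, 0.025], "turn": [0, 0, 0]}
  ]
}}

```text
clock: 9.73
tcp_pos: [0.5485, 0.1744, 0.2215]
orientation: [0.744, 0.668, -0.0, -0.0]
ft_force: [-0.5, 2.1, -2.6]
width: 0.227
finger_force: 35.0
```

```bash
python3 - <<'E'
from h import *
go([.5488,.1745,.206],-6);print(robot.observe()["wrist_torque"])
E
```

```text
t 9.73 tcp [0.5485 0.1744 0.2215] F [-0.48  2.11 -2.58] xyz [0.0002 0.0003 0.0155] turn [-0.06  0.02 -0.18] w 19.4 ff 35.0
[ 0.54217836  0.14894897 -0.00637952]
```

Call:
{"fn": "drive_tool", "kwargs": {
  "increments": [
    {"xyz": [0.001, 0, 0.001], "turn": [0, 0, 0]},
    {"xyz": [0.001, 0, 0.003], "turn": [0, 0, 0]},
    {"xyz": [0.001, 0, 0.005], "turn": [0, 0, 0]},
    {"xyz": [0.001, 0, 0.007], "turn": [0, 0, 0]},
    {"xyz": [0.001, 0, 0.009], "turn": [0, 0, 0]},
    {"xyz": [0.001, 0, 0.011], "turn": [0, 0, 0]},
    {"xyz": [0.001, 0, 0.012], "turn": [0, 0, 0]},
    {"xyz": [0.001, 0, 0.012], "turn": [0, 0, 0]}
  ]
}}

```text
clock: 10.4
tcp_pos: [0.5488, 0.1753, 0.2099]
orientation: [0.744, 0.668, -0.0, -0.0]
ft_force: [0.2, 0.5, -2.2]
width: 0.23
finger_force: 35.0
```

Call:
{"fn": "drive_tool", "kwargs": {
  "increments": [
    {"xyz": [0, 0, 0.0005], "turn": [0, 0, 0]},
    {"xyz": [0, 0, 0.001], "turn": [0, 0, 0]},
    {"xyz": [0, 0, 0.0015], "turn": [0, 0, 0]},
    {"xyz": [0, 0, 0.002], "turn": [0, 0, 0]},
    {"xyz": [0, 0, 0.0025], "turn": [0, 0, 0]},
    {"xyz": [0, 0, 0.003], "turn": [0, 0, 0]},
    {"xyz": [0, 0, 0.0035], "turn": [0, 0, 0]},
    {"xyz": [0, 0, 0.0035], "turn": [0, 0, 0]}
  ]
}}

```text
clock: 11.07
tcp_pos: [0.5489, 0.1754, 0.2067]
orientation: [0.744, 0.668, -0.0, -0.0]
ft_force: [-0.9, -0.1, -1.4]
width: 0.227
finger_force: 35.0
```

Call:
{"fn": "drive_tool", "kwargs": {
  "increments": [
    {"xyz": [0, 0, 0.0005], "turn": [0, 0, 0]},
    {"xyz": [0, 0, 0.001], "turn": [0, 0, 0]},
    {"xyz": [0, 0, 0.0015], "turn": [0, 0, 0]},
    {"xyz": [0, 0, 0.002], "turn": [0, 0, 0]},
    {"xyz": [0, 0, 0.0025], "turn": [0, 0, 0]},
    {"xyz": [0, 0, 0.003], "turn": [0, 0, 0]},
    {"xyz": [0, 0, 0.003], "turn": [0, 0, 0]},
    {"xyz": [0, 0, 0.003], "turn": [0, 0, 0]}
  ]
}}

```text
clock: 11.73
tcp_pos: [0.5493, 0.1755, 0.2054]
orientation: [0.744, 0.668, 0.001, 0.0]
ft_force: [-2.6, -1.6, 8.7]
width: 0.23
finger_force: 36.6
```

Call:
{"fn": "drive_tool", "kwargs": {
  "increments": [
    {"xyz": [0, 0, -0.0003], "turn": [0, 0, 0]},
    {"xyz": [0, 0, -0.0003], "turn": [0, 0, 0]},
    {"xyz": [0, 0, -0.0003], "turn": [0, 0, 0]},
    {"xyz": [0, 0, -0.0003], "turn": [0, 0, 0]},
    {"xyz": [0, 0, -0.0003], "turn": [0, 0, 0]},
    {"xyz": [0, 0, -0.0003], "turn": [0, 0, 0]},
    {"xyz": [0, 0, -0.0003], "turn": [0, 0, 0]},
    {"xyz": [0, 0, -0.0003], "turn": [0, 0, 0]}
  ]
}}

```text
clock: 12.4
tcp_pos: [0.5493, 0.1755, 0.2055]
orientation: [0.744, 0.668, 0.001, 0.0]
ft_force: [-2.2, -1.3, 8.1]
width: 0.227
finger_force: 36.2
```

```bash
python3 - <<'E'
from h import *
snap("side","side5");go([.5488,.1754,.206],-6)
im=cv2.imread("pics/side5.png")[115:215,235:335]
cv2.imwrite("pics/m5.png",cv2.resize(im,None,fx=6,fy=6,interpolation=cv2.INTER_CUBIC))
for d in(55,70,85): print(d,(proj("side",np.array([.5488,.180,.25-d/1000]))-[235,115]+.5)*6)
E
```

```text
t 12.45 tcp [0.5492 0.1755 0.2055] F [-2.81 -0.3   7.7 ] xyz [-0.0001 -0.0004 -0.0005] turn [ 0.08 -0.03 -0.18] w 19.4 ff 36.2
55 [278.76036233 351.19098114]
70 [281.86806266 385.01653791]
85 [284.89876436 418.00400829]
```

View pics/m5.png

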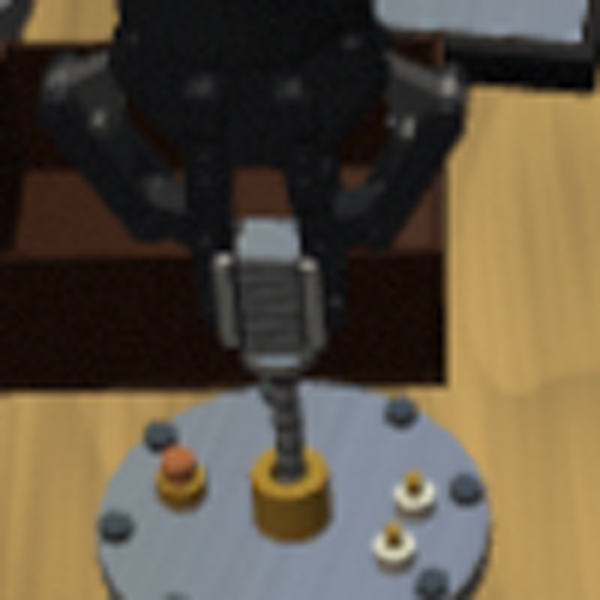

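The rod has bottomed at about 10 N. The shoulder is at crop (278,355), which matches 55 mm exposed, and TCP height agrees. The pocket is 55 mm deep, so the white probe fits. Next I'll lift out and return the rod.

Call:
{"fn": "drive_tool", "kwargs": {
  "increments": [
    {"xyz": [0, 0, -0.006], "turn": [0, 0, 0]},
    {"xyz": [0, 0, -0.016], "turn": [0, 0, 0]},
    {"xyz": [0, 0, -0.028], "turn": [0, 0, 0]},
    {"xyz": [0, 0, -0.042], "turn": [0, 0, 0]},
    {"xyz": [0, 0, -0.056], "turn": [0, 0, 0]},
    {"xyz": [0, 0, -0.07], "turn": [0, 0, 0]},
    {"xyz": [0, 0, -0.082], "turn": [0, 0, 0]},
    {"xyz": [0, 0, -0.09], "turn": [0, 0, 0]}
  ]
}}

```text
clock: 13.12
tcp_pos: [0.5495, 0.1756, 0.2961]
orientation: [0.744, 0.668, 0.001, 0.0]
ft_force: [1.0, -0.6, -2.6]
width: 0.23
finger_force: 35.2
```

```bash
python3 - <<'E'
from h import *
go([.5355,-.166,.293],-6.2)
E
```

```text
t 13.12 tcp [0.5495 0.1756 0.2961] F [ 0.96 -0.59 -2.59] xyz [-0.3411  0.0228  0.0028] turn [ 0.1  -0.04  0.02] w 19.7 ff 35.2
```

Call:
{"fn": "drive_tool", "kwargs": {
  "increments": [
    {"xyz": [-0.03, 0.002, 0], "turn": [0, 0, 0]},
    {"xyz": [-0.07, 0.0045, 0], "turn": [0, 0, 0]},
    {"xyz": [-0.11, 0.007, 0], "turn": [0, 0, 0]},
    {"xyz": [-0.15, 0.01, 0], "turn": [0, 0, 0]},
    {"xyz": [-0.19, 0.0125, 0], "turn": [0, 0, 0]},
    {"xyz": [-0.23, 0.015, 0], "turn": [0, 0, 0]},
    {"xyz": [-0.265, 0.0175, 0], "turn": [0, 0, 0]},
    {"xyz": [-0.295, 0.0195, 0], "turn": [0, 0, 0]}
  ]
}}

```text
clock: 13.78
tcp_pos: [0.5361, -0.1224, 0.2944]
orientation: [0.745, 0.668, -0.0, 0.0]
ft_force: [0.9, 0.5, -2.3]
width: 0.229
finger_force: 34.7
```

Call:
{"fn": "drive_tool", "kwargs": {
  "increments": [
    {"xyz": [-0.02, 0.001, 0], "turn": [0, 0, 0]},
    {"xyz": [-0.035, 0.002, 0], "turn": [0, 0, 0]},
    {"xyz": [-0.042, 0.0028, 0], "turn": [0, 0, 0]},
    {"xyz": [-0.045, 0.003, 0], "turn": [0, 0, 0]},
    {"xyz": [-0.046, 0.0033, 0], "turn": [0, 0, 0]},
    {"xyz": [-0.046, 0.0033, 0], "turn": [0, 0, 0]},
    {"xyz": [-0.046, 0.0033, 0], "turn": [0, 0, 0]},
    {"xyz": [-0.046, 0.0033, 0], "turn": [0, 0, 0]}
  ]
}}

```text
clock: 14.45
tcp_pos: [0.5351, -0.1651, 0.2942]
orientation: [0.744, 0.668, 0.0, -0.0]
ft_force: [-0.2, 1.1, -2.6]
width: 0.228
finger_force: 34.7
```

```bash
python3 - <<'E'
from h import *
robot.snapshot("side");go([.5355,-.166,.246],-6.2)
E
```

```text
t 14.5 tcp [ 0.5351 -0.1652  0.2942] F [-1.05  0.09 -1.95] xyz [-0.0008  0.0005  0.0482] turn [ 0.   -0.01  0.1 ] w 19.6 ff 34.7
```

Call:
{"fn": "drive_tool", "kwargs": {
  "increments": [
    {"xyz": [-0.0008, 0.0005, 0.006], "turn": [0, 0, 0]},
    {"xyz": [-0.0008, 0.0005, 0.014], "turn": [0, 0, 0]},
    {"xyz": [-0.0008, 0.0005, 0.022], "turn": [0, 0, 0]},
    {"xyz": [-0.0008, 0.0005, 0.03], "turn": [0, 0, 0]},
    {"xyz": [-0.0008, 0.0005, 0.037], "turn": [0, 0, 0]},
    {"xyz": [-0.0008, 0.0005, 0.043], "turn": [0, 0, 0]},
    {"xyz": [-0.0008, 0.0005, 0.048], "turn": [0, 0, 0]},
    {"xyz": [-0.0008, 0.0005, 0.048], "turn": [0, 0, 0]}
  ]
}}

```text
clock: 15.17
tcp_pos: [0.5347, -0.1667, 0.2447]
orientation: [0.744, 0.668, -0.001, -0.001]
ft_force: [-0.4, -0.1, -3.1]
width: 0.232
finger_force: 34.6
```

```bash
python3 - <<'E'
from h import *
snap("side","side6");go([.5355,-.166,.236],-6.2)
im=cv2.imread("pics/side6.png")[322:372,243:309]
cv2.imwrite("pics/m6.png",cv2.resize(im,None,fx=12,fy=12,interpolation=cv2.INTER_CUBIC))
E
```

```text
t 15.22 tcp [ 0.535  -0.1668  0.2454] F [ 0.32  0.53 -1.72] xyz [0.0009 0.0005 0.0094] turn [-0.07 -0.01  0.02] w 19.5 ff 34.6
```

View pics/m6.png

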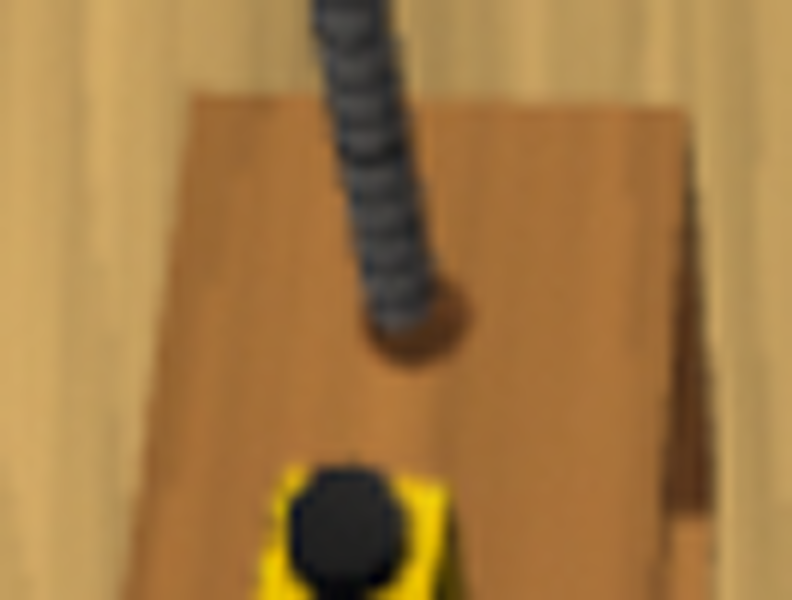

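Picture: the rod tip is at crop (402,330) and the hole centre at about (418,327). It needs about +1.4 mm in x and +1.5 mm in y.

Call:
{"fn": "drive_tool", "kwargs": {
  "increments": [
    {"xyz": [0.0016, 0.0013, 0], "turn": [0, 0, 0]},
    {"xyz": [0.0016, 0.0013, 0.002], "turn": [0, 0, 0]},
    {"xyz": [0.0016, 0.0013, 0.004], "turn": [0, 0, 0]},
    {"xyz": [0.0016, 0.0013, 0.0055], "turn": [0, 0, 0]},
    {"xyz": [0.0016, 0.0013, 0.007], "turn": [0, 0, 0]},
    {"xyz": [0.0016, 0.0013, 0.0085], "turn": [0, 0, 0]},
    {"xyz": [0.0016, 0.0013, 0.01], "turn": [0, 0, 0]},
    {"xyz": [0.0016, 0.0013, 0.01], "turn": [0, 0, 0]}
  ]
}}

```text
clock: 15.88
tcp_pos: [0.5366, -0.1654, 0.2357]
orientation: [0.744, 0.668, -0.0, -0.0]
ft_force: [-0.5, -0.0, -2.3]
width: 0.233
finger_force: 34.7
```

```bash
python3 - <<'E'
from h import *
go([.5364,-.1653,.1311],-6.2)
E
```

```text
t 15.88 tcp [ 0.5366 -0.1654  0.2357] F [-0.51 -0.01 -2.26] xyz [ 1.000e-04 -2.000e-04  1.046e-01] turn [-0.03 -0.    0.02] w 19.9 ff 34.7
```

Call:
{"fn": "drive_tool", "kwargs": {
  "increments": [
    {"xyz": [0, 0, 0.003], "turn": [0, 0, 0]},
    {"xyz": [0, 0, 0.008], "turn": [0, 0, 0]},
    {"xyz": [0, 0, 0.014], "turn": [0, 0, 0]},
    {"xyz": [0, 0, 0.021], "turn": [0, 0, 0]},
    {"xyz": [0, 0, 0.028], "turn": [0, 0, 0]},
    {"xyz": [0, 0, 0.035], "turn": [0, 0, 0]},
    {"xyz": [0, 0, 0.041], "turn": [0, 0, 0]},
    {"xyz": [0, 0, 0.045], "turn": [0, 0, 0]}
  ]
}}

```text
clock: 16.55
tcp_pos: [0.5363, -0.1653, 0.1899]
orientation: [0.744, 0.668, -0.0, -0.001]
ft_force: [0.3, -0.3, -2.6]
width: 0.228
finger_force: 34.7
```

Call:
{"fn": "drive_tool", "kwargs": {
  "increments": [
    {"xyz": [0, 0, 0.006], "turn": [0, 0, 0]},
    {"xyz": [0, 0, 0.014], "turn": [0, 0, 0]},
    {"xyz": [0, 0, 0.022], "turn": [0, 0, 0]},
    {"xyz": [0, 0, 0.03], "turn": [0, 0, 0]},
    {"xyz": [0, 0, 0.038], "turn": [0, 0, 0]},
    {"xyz": [0, 0, 0.046], "turn": [0, 0, 0]},
    {"xyz": [0, 0, 0.052], "turn": [0, 0, 0]},
    {"xyz": [0, 0, 0.056], "turn": [0, 0, 0]}
  ]
}}

```text
clock: 17.22
tcp_pos: [0.5364, -0.1653, 0.134]
orientation: [0.744, 0.668, -0.0, -0.0]
ft_force: [-0.3, 0.5, -2.1]
width: 0.23
finger_force: 34.7
```

Call:
{"fn": "drive_tool", "kwargs": {
  "increments": [
    {"xyz": [0, 0, 0.001], "turn": [0, 0, 0]},
    {"xyz": [0, 0, 0.0015], "turn": [0, 0, 0]},
    {"xyz": [0, 0, 0.002], "turn": [0, 0, 0]},
    {"xyz": [0, 0, 0.0025], "turn": [0, 0, 0]},
    {"xyz": [0, 0, 0.003], "turn": [0, 0, 0]},
    {"xyz": [0, 0, 0.0035], "turn": [0, 0, 0]},
    {"xyz": [0, 0, 0.004], "turn": [0, 0, 0]},
    {"xyz": [0, 0, 0.004], "turn": [0, 0, 0]}
  ]
}}

```text
clock: 17.88
tcp_pos: [0.537, -0.1654, 0.1313]
orientation: [0.744, 0.668, 0.0, 0.0]
ft_force: [-0.1, -0.0, -2.8]
width: 0.233
finger_force: 34.8
```

Call:
{"fn": "drive_tool", "kwargs": {
  "increments": [
    {"xyz": [0, 0, 0.0005], "turn": [0, 0, 0]},
    {"xyz": [0, 0, 0.001], "turn": [0, 0, 0]},
    {"xyz": [0, 0, 0.0015], "turn": [0, 0, 0]},
    {"xyz": [0, 0, 0.002], "turn": [0, 0, 0]},
    {"xyz": [0, 0, 0.002], "turn": [0, 0, 0]},
    {"xyz": [0, 0, 0.002], "turn": [0, 0, 0]},
    {"xyz": [0, 0, 0.002], "turn": [0, 0, 0]},
    {"xyz": [0, 0, 0.002], "turn": [0, 0, 0]}
  ]
}}

```text
clock: 18.55
tcp_pos: [0.537, -0.1655, 0.1311]
orientation: [0.744, 0.668, 0.0, 0.001]
ft_force: [-5.2, 2.8, 13.3]
width: 0.233
finger_force: 36.9
```

Call:
{"fn": "drive_tool", "kwargs": {
  "increments": [
    {"xyz": [0, 0, -0.0015], "turn": [0, 0, 0]},
    {"xyz": [0, 0, -0.0015], "turn": [0, 0, 0]},
    {"xyz": [0, 0, -0.0015], "turn": [0, 0, 0]},
    {"xyz": [0, 0, -0.0015], "turn": [0, 0, 0]},
    {"xyz": [0, 0, -0.0015], "turn": [0, 0, 0]},
    {"xyz": [0, 0, -0.0015], "turn": [0, 0, 0]},
    {"xyz": [0, 0, -0.0015], "turn": [0, 0, 0]},
    {"xyz": [0, 0, -0.0015], "turn": [0, 0, 0]}
  ],
  "gripper": 0.06
}}

```text
clock: 19.22
tcp_pos: [0.5368, -0.1654, 0.1305]
orientation: [0.744, 0.668, -0.0, -0.0]
ft_force: [0.1, -0.1, -0.0]
width: 0.707
finger_force: 0.0
```

Call:
{"fn": "drive_tool", "kwargs": {
  "increments": [
    {"xyz": [0, 0, -0.005], "turn": [0, 0, 0]},
    {"xyz": [0, 0, -0.015], "turn": [0, 0, 0]},
    {"xyz": [0, 0, -0.03], "turn": [0, 0, 0]},
    {"xyz": [0, 0, -0.045], "turn": [0, 0, 0]},
    {"xyz": [0, 0, -0.06], "turn": [0, 0, 0]},
    {"xyz": [0, 0, -0.075], "turn": [0, 0, 0]},
    {"xyz": [0, 0, -0.085], "turn": [0, 0, 0]},
    {"xyz": [0, 0, -0.09], "turn": [0, 0, 0]}
  ]
}}

```text
clock: 19.88
tcp_pos: [0.5378, -0.1657, 0.223]
orientation: [0.744, 0.668, 0.001, 0.001]
ft_force: [0.3, 0.9, -0.4]
width: 0.703
finger_force: 0.0
```

```bash
python3 - <<'E'
from h import *
np.set_printoptions(precision=4,suppress=True)
import cv2
snap("side","side7");snap("top","top7")
for c in C:
  a=cv2.imread(f"pics/{c}0.png").astype(int);b=cv2.imread(f"pics/{c}7.png").astype(int)
  u,v=((269,285),(325,360)) if c=="side" else ((411,428),(255,272))
  d=np.abs(a-b)[v[0]:v[1],u[0]:u[1]].sum(2);print(c,d.mean(),d.max())
# white probe from original pics: white pixels
for c in C:
  im=cv2.imread(f"pics/{c}0.png").astype(int);m=(im.min(2)>170);m=m&((im.max(2)-im.min(2))<40)
  s=np.zeros_like(m);s[(slice(390,425),slice(255,285)) if c=="side" else (slice(250,275),slice(452,474))]=1
  v,u=np.nonzero(m&s);print(c,len(u),u.mean(),v.mean(),u.min(),u.max(),v.min(),v.max())
go([.5259,-.269,.231],-6.2)
E
```

```text
side 42.21785714285714 188
top 45.660899653979236 214
side 36 268.5833333333333 404.69444444444446 261 274 396 408
top 12 462.5 263.0 460 466 258 266
t 19.98 tcp [ 0.5375 -0.1656  0.2218] F [ 0.12 -0.24  0.3 ] xyz [-0.104  -0.0004 -0.0091] turn [0.12 0.02 0.02] w 59.9 ff 0.0
```

Call:
{"fn": "drive_tool", "kwargs": {
  "increments": [
    {"xyz": [-0.01, 0, -0.005], "turn": [0, 0, 0]},
    {"xyz": [-0.03, 0, -0.009], "turn": [0, 0, 0]},
    {"xyz": [-0.05, 0, -0.009], "turn": [0, 0, 0]},
    {"xyz": [-0.07, 0, -0.009], "turn": [0, 0, 0]},
    {"xyz": [-0.09, 0.0004, -0.009], "turn": [0, 0, 0]},
    {"xyz": [-0.1, 0.0004, -0.009], "turn": [0, 0, 0]},
    {"xyz": [-0.102, 0.0004, -0.009], "turn": [0, 0, 0]},
    {"xyz": [-0.102, 0.0004, -0.009], "turn": [0, 0, 0]}
  ]
}}

```text
clock: 20.65
tcp_pos: [0.5257, -0.2673, 0.229]
orientation: [0.745, 0.667, -0.0, -0.001]
ft_force: [0.1, -0.3, 0.1]
width: 0.7
finger_force: 0.0
```

```bash
python3 - <<'E'
from h import *
snap("side","side8");snap("top","top8")
go([.527,-.267,.130],-6)
A=[]
for c,(u,v) in(("side",(270,380)),("top",(440,263))):
  im=cv2.imread(f"pics/{c}8.png");A.append(cv2.resize(im[v-70:v+70,u-66:u+66],None,fx=3,fy=3,interpolation=cv2.INTER_CUBIC));print(c,u-66,v-70)
cv2.imwrite("pics/m8.png",np.hstack(A))
E
```

```text
t 20.75 tcp [ 0.5261 -0.2662  0.2293] F [ 0.07  0.46 -0.44] xyz [-0.0008  0.0011  0.0993] turn [-0.04 -0.04 -0.16] w 60.3 ff 0.0
side 204 310
top 374 193
```

View pics/m8.png

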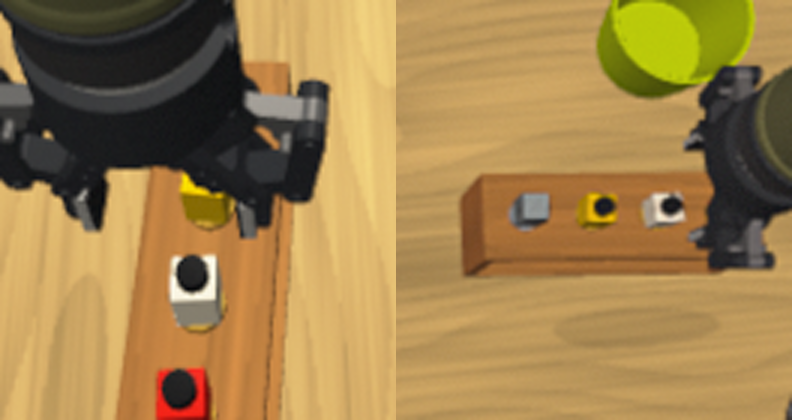

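Picture: the rod is back upright in hole 0, seen at about (530,210) in the right crop. The fingers straddle the white probe at (192,275) in the left crop. I'll descend and grip it.

Call:
{"fn": "drive_tool", "kwargs": {
  "increments": [
    {"xyz": [-0.0008, 0.001, 0.01], "turn": [0, 0, 0]},
    {"xyz": [-0.0008, 0.001, 0.023], "turn": [0, 0, 0]},
    {"xyz": [-0.0008, 0.001, 0.038], "turn": [0, 0, 0]},
    {"xyz": [-0.0008, 0.001, 0.053], "turn": [0, 0, 0]},
    {"xyz": [-0.0008, 0.001, 0.068], "turn": [0, 0, 0]},
    {"xyz": [-0.0008, 0.001, 0.082], "turn": [0, 0, 0]},
    {"xyz": [-0.0008, 0.001, 0.093], "turn": [0, 0, 0]},
    {"xyz": [-0.0008, 0.001, 0.098], "turn": [0, 0, 0]}
  ]
}}

```text
clock: 21.42
tcp_pos: [0.5262, -0.2665, 0.1294]
orientation: [0.744, 0.668, -0.0, -0.001]
ft_force: [-0.6, 0.3, 0.8]
width: 0.703
finger_force: 0.0
```

Call:
{"fn": "drive_tool", "kwargs": {
  "increments": [
    {"xyz": [-0.0008, 0, 0], "turn": [0, 0, 0]},
    {"xyz": [-0.0008, 0, 0], "turn": [0, 0, 0]},
    {"xyz": [-0.0008, 0, 0], "turn": [0, 0, 0]},
    {"xyz": [-0.0008, 0, 0], "turn": [0, 0, 0]},
    {"xyz": [-0.0008, 0, 0], "turn": [0, 0, 0]},
    {"xyz": [-0.0008, 0, 0], "turn": [0, 0, 0]},
    {"xyz": [-0.0008, 0, 0], "turn": [0, 0, 0]},
    {"xyz": [-0.0008, 0, 0], "turn": [0, 0, 0]}
  ],
  "gripper": 0.012,
  "squeeze": 30
}}

```text
clock: 22.08
tcp_pos: [0.5277, -0.2689, 0.1326]
orientation: [0.744, 0.668, 0.0, 0.001]
ft_force: [0.2, 0.2, 5.2]
width: 0.248
finger_force: 31.2
```

```bash
python3 - <<'E'
from h import *
go([.527,-.267,.130],-6);robot.snapshot("side");go([.527,-.267,.130],-6)
E
```

```text
t 22.08 tcp [ 0.5277 -0.2689  0.1326] F [0.22 0.19 5.2 ] xyz [ 0.0018 -0.0009  0.0025] turn [ 0.1   0.03 -0.18] w 21.2 ff 31.2
t 22.13 tcp [ 0.5277 -0.2689  0.1325] F [0.5  0.21 4.94] xyz [ 0.0018 -0.0009  0.0025] turn [ 0.1   0.03 -0.18] w 21.2 ff 31.2
```

Call:
{"fn": "drive_tool", "kwargs": {
  "increments": [
    {"xyz": [0, 0, -0.008], "turn": [0, 0, 0]},
    {"xyz": [0, 0, -0.024], "turn": [0, 0, 0]},
    {"xyz": [0, 0, -0.044], "turn": [0, 0, 0]},
    {"xyz": [0, 0, -0.064], "turn": [0, 0, 0]},
    {"xyz": [0, 0, -0.084], "turn": [0, 0, 0]},
    {"xyz": [0, 0, -0.104], "turn": [0, 0, 0]},
    {"xyz": [0, 0, -0.122], "turn": [0, 0, 0]},
    {"xyz": [0, 0, -0.133], "turn": [0, 0, 0]}
  ]
}}

```text
clock: 22.8
tcp_pos: [0.5273, -0.2688, 0.2668]
orientation: [0.744, 0.668, 0.0, 0.001]
ft_force: [0.1, 0.2, -0.5]
width: 0.251
finger_force: 30.5
```

```bash
python3 - <<'E'
from h import *
go([.5488,.1750,.265],-6.2)
E
```

```text
t 22.8 tcp [ 0.5273 -0.2688  0.2668] F [ 0.13  0.19 -0.54] xyz [ 0.4435 -0.0265  0.0015] turn [0.09 0.04 0.02] w 21.4 ff 30.5
```

Call:
{"fn": "drive_tool", "kwargs": {
  "increments": [
    {"xyz": [0.03, -0.0018, 0], "turn": [0, 0, 0]},
    {"xyz": [0.07, -0.0042, 0], "turn": [0, 0, 0]},
    {"xyz": [0.11, -0.0066, 0], "turn": [0, 0, 0]},
    {"xyz": [0.15, -0.009, 0], "turn": [0, 0, 0]},
    {"xyz": [0.19, -0.0114, 0], "turn": [0, 0, 0]},
    {"xyz": [0.23, -0.0138, 0], "turn": [0, 0, 0]},
    {"xyz": [0.27, -0.0162, 0], "turn": [0, 0, 0]},
    {"xyz": [0.31, -0.0186, 0], "turn": [0, 0, 0]}
  ]
}}

```text
clock: 23.47
tcp_pos: [0.5413, 0.0434, 0.2644]
orientation: [0.744, 0.668, -0.0, -0.0]
ft_force: [0.6, -0.6, -0.5]
width: 0.248
finger_force: 30.5
```

Call:
{"fn": "drive_tool", "kwargs": {
  "increments": [
    {"xyz": [0.035, -0.002, 0], "turn": [0, 0, 0]},
    {"xyz": [0.065, -0.004, 0], "turn": [0, 0, 0]},
    {"xyz": [0.09, -0.0055, 0], "turn": [0, 0, 0]},
    {"xyz": [0.11, -0.0065, 0], "turn": [0, 0, 0]},
    {"xyz": [0.125, -0.0075, 0.003], "turn": [0, 0, 0]},
    {"xyz": [0.133, -0.008, 0.01], "turn": [0, 0, 0]},
    {"xyz": [0.133, -0.008, 0.018], "turn": [0, 0, 0]},
    {"xyz": [0.133, -0.008, 0.025], "turn": [0, 0, 0]}
  ]
}}

```text
clock: 24.13
tcp_pos: [0.5479, 0.1741, 0.2381]
orientation: [0.744, 0.668, -0.001, -0.0]
ft_force: [-0.7, 0.1, -0.5]
width: 0.254
finger_force: 30.5
```

```bash
python3 - <<'E'
from h import *
robot.snapshot("side");go([.5488,.1754,.211],-6.2)
E
```

```text
t 24.18 tcp [0.5471 0.1734 0.2367] F [-0.11 -0.06 -1.57] xyz [0.0022 0.0016 0.0257] turn [-0.18  0.12 -0.02] w 21.4 ff 30.5
```

Call:
{"fn": "drive_tool", "kwargs": {
  "increments": [
    {"xyz": [0.0015, 0.001, 0.004], "turn": [0, 0, 0]},
    {"xyz": [0.0015, 0.001, 0.01], "turn": [0, 0, 0]},
    {"xyz": [0.0015, 0.001, 0.015], "turn": [0, 0, 0]},
    {"xyz": [0.0015, 0.001, 0.02], "turn": [0, 0, 0]},
    {"xyz": [0.0015, 0.001, 0.024], "turn": [0, 0, 0]},
    {"xyz": [0.0015, 0.001, 0.026], "turn": [0, 0, 0]},
    {"xyz": [0.0015, 0.001, 0.026], "turn": [0, 0, 0]},
    {"xyz": [0.0015, 0.001, 0.026], "turn": [0, 0, 0]}
  ]
}}

```text
clock: 24.85
tcp_pos: [0.5494, 0.1761, 0.2137]
orientation: [0.744, 0.668, 0.0, -0.0]
ft_force: [-0.7, -0.3, -1.5]
width: 0.25
finger_force: 30.5
```

```bash
python3 - <<'E'
from h import *
snap("side","side9");go([.5488,.1754,.211],-6.2)
im=cv2.imread("pics/side9.png")[165:215,251:317]
cv2.imwrite("pics/m9.png",cv2.resize(im,None,fx=12,fy=12,interpolation=cv2.INTER_CUBIC))
E
```

```text
t 24.9 tcp [0.5496 0.1762 0.2138] F [-0.17  0.23 -0.74] xyz [-0.0008 -0.0007  0.0028] turn [ 0.02 -0.01  0.03] w 21.5 ff 30.5
```

View pics/m9.png

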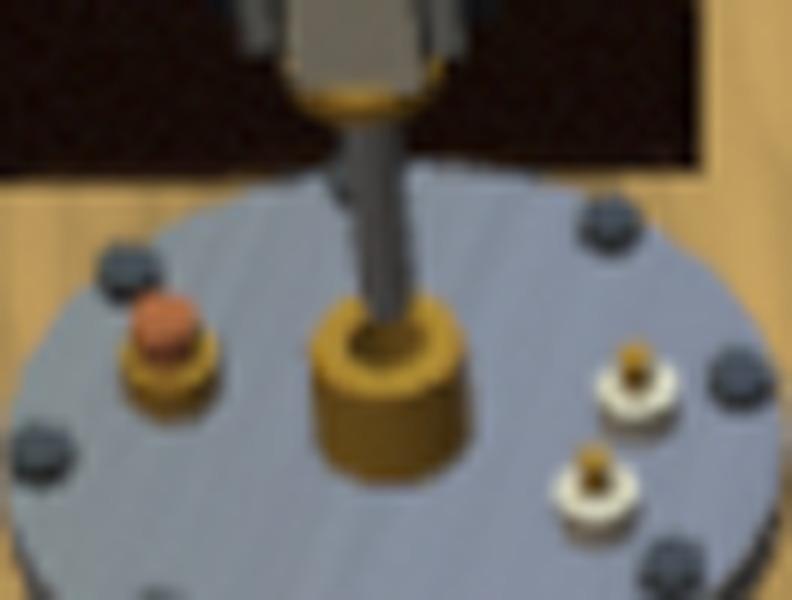

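Picture: the probe tip is at crop (390,323), above the bore centre at (388,345), and about 0.8 mm too far in +x. I'll correct and feel my way in.

Call:
{"fn": "drive_tool", "kwargs": {
  "increments": [
    {"xyz": [-0.0002, -0.0008, 0.001], "turn": [0, 0, 0]},
    {"xyz": [-0.0002, -0.0008, 0.003], "turn": [0, 0, 0]},
    {"xyz": [-0.0002, -0.0008, 0.005], "turn": [0, 0, 0]},
    {"xyz": [-0.0002, -0.0008, 0.007], "turn": [0, 0, 0]},
    {"xyz": [-0.0002, -0.0008, 0.0085], "turn": [0, 0, 0]},
    {"xyz": [-0.0002, -0.0008, 0.01], "turn": [0, 0, 0]},
    {"xyz": [-0.0002, -0.0008, 0.011], "turn": [0, 0, 0]},
    {"xyz": [-0.0002, -0.0008, 0.011], "turn": [0, 0, 0]}
  ]
}}

```text
clock: 25.57
tcp_pos: [0.5485, 0.1759, 0.2023]
orientation: [0.744, 0.668, -0.0, -0.0]
ft_force: [-0.2, 0.7, -0.9]
width: 0.253
finger_force: 30.5
```

Tip z is about 0.136, just inside the mouth, with no contact force.

Call:
{"fn": "drive_tool", "kwargs": {
  "increments": [
    {"xyz": [0, 0, 0.0015], "turn": [0, 0, 0]},
    {"xyz": [0, 0, 0.003], "turn": [0, 0, 0]},
    {"xyz": [0, 0, 0.005], "turn": [0, 0, 0]},
    {"xyz": [0, 0, 0.007], "turn": [0, 0, 0]},
    {"xyz": [0, 0, 0.009], "turn": [0, 0, 0]},
    {"xyz": [0, 0, 0.011], "turn": [0, 0, 0]},
    {"xyz": [0, 0, 0.013], "turn": [0, 0, 0]},
    {"xyz": [0, 0, 0.014], "turn": [0, 0, 0]}
  ]
}}

```text
clock: 26.23
tcp_pos: [0.5485, 0.1759, 0.1882]
orientation: [0.744, 0.668, -0.0, -0.0]
ft_force: [-1.0, 0.1, -0.5]
width: 0.253
finger_force: 30.5
```

Call:
{"fn": "drive_tool", "kwargs": {
  "increments": [
    {"xyz": [0, 0, 0.003], "turn": [0, 0, 0]},
    {"xyz": [0, 0, 0.007], "turn": [0, 0, 0]},
    {"xyz": [0, 0, 0.011], "turn": [0, 0, 0]},
    {"xyz": [0, 0, 0.015], "turn": [0, 0, 0]},
    {"xyz": [0, 0, 0.019], "turn": [0, 0, 0]},
    {"xyz": [0, 0, 0.022], "turn": [0, 0, 0]},
    {"xyz": [0, 0, 0.024], "turn": [0, 0, 0]},
    {"xyz": [0, 0, 0.025], "turn": [0, 0, 0]}
  ]
}}

```text
clock: 26.9
tcp_pos: [0.5484, 0.1759, 0.1631]
orientation: [0.744, 0.668, -0.0, -0.0]
ft_force: [-0.0, -0.3, -0.8]
width: 0.25
finger_force: 30.5
```

```bash
python3 - <<'E'
from h import *
robot.snapshot("side");go([.5488,.1754,.1525],-6.2);print(robot.observe()["wrist_torque"])
E
```

```text
t 26.95 tcp [0.5485 0.1759 0.1632] F [ 0.63  0.42 -1.63] xyz [-0.0005  0.0004  0.0107] turn [-0.03  0.01  0.02] w 21.3 ff 30.5
[-0.03125959  0.02719067  0.05956328]
```

Call:
{"fn": "drive_tool", "kwargs": {
  "increments": [
    {"xyz": [0, 0, 0.0015], "turn": [0, 0, 0]},
    {"xyz": [0, 0, 0.003], "turn": [0, 0, 0]},
    {"xyz": [0, 0, 0.0045], "turn": [0, 0, 0]},
    {"xyz": [0, 0, 0.006], "turn": [0, 0, 0]},
    {"xyz": [0, 0, 0.0075], "turn": [0, 0, 0]},
    {"xyz": [0, 0, 0.0085], "turn": [0, 0, 0]},
    {"xyz": [0, 0, 0.009], "turn": [0, 0, 0]},
    {"xyz": [0, 0, 0.009], "turn": [0, 0, 0]}
  ]
}}

```text
clock: 27.62
tcp_pos: [0.5485, 0.1759, 0.1544]
orientation: [0.744, 0.668, -0.0, -0.0]
ft_force: [0.0, -0.3, -0.7]
width: 0.255
finger_force: 30.5
```

Call:
{"fn": "drive_tool", "kwargs": {
  "increments": [
    {"xyz": [0, 0, 0.0005], "turn": [0, 0, 0]},
    {"xyz": [0, 0, 0.001], "turn": [0, 0, 0]},
    {"xyz": [0, 0, 0.0015], "turn": [0, 0, 0]},
    {"xyz": [0, 0, 0.002], "turn": [0, 0, 0]},
    {"xyz": [0, 0, 0.0025], "turn": [0, 0, 0]},
    {"xyz": [0, 0, 0.003], "turn": [0, 0, 0]},
    {"xyz": [0, 0, 0.003], "turn": [0, 0, 0]},
    {"xyz": [0, 0, 0.003], "turn": [0, 0, 0]}
  ]
}}

```text
clock: 28.28
tcp_pos: [0.5487, 0.176, 0.1526]
orientation: [0.744, 0.668, 0.0, 0.0]
ft_force: [-3.2, -0.5, 6.3]
width: 0.25
finger_force: 31.3
```

The shoulder is home: TCP is 0.1526, as predicted, at about 7 N. Now release and retreat.

Call:
{"fn": "drive_tool", "kwargs": {
  "increments": [
    {"xyz": [0, 0, -0.001], "turn": [0, 0, 0]},
    {"xyz": [0, 0, -0.001], "turn": [0, 0, 0]},
    {"xyz": [0, 0, -0.001], "turn": [0, 0, 0]},
    {"xyz": [0, 0, -0.001], "turn": [0, 0, 0]},
    {"xyz": [0, 0, -0.001], "turn": [0, 0, 0]},
    {"xyz": [0, 0, -0.001], "turn": [0, 0, 0]},
    {"xyz": [0, 0, -0.001], "turn": [0, 0, 0]},
    {"xyz": [0, 0, -0.001], "turn": [0, 0, 0]}
  ],
  "gripper": 0.06
}}

```text
clock: 28.95
tcp_pos: [0.5486, 0.176, 0.1525]
orientation: [0.744, 0.668, -0.0, -0.0]
ft_force: [-0.3, 0.6, -0.2]
width: 0.699
finger_force: 0.0
```

Call:
{"fn": "drive_tool", "kwargs": {
  "increments": [
    {"xyz": [0, 0, -0.005], "turn": [0, 0, 0]},
    {"xyz": [0, 0, -0.015], "turn": [0, 0, 0]},
    {"xyz": [0, 0, -0.03], "turn": [0, 0, 0]},
    {"xyz": [0, 0, -0.05], "turn": [0, 0, 0]},
    {"xyz": [0, 0, -0.07], "turn": [0, 0, 0]},
    {"xyz": [0, 0, -0.09], "turn": [0, 0, 0]},
    {"xyz": [0, 0, -0.105], "turn": [0, 0, 0]},
    {"xyz": [0, 0, -0.11], "turn": [0, 0, 0]}
  ]
}}

```text
clock: 29.62
tcp_pos: [0.55, 0.1764, 0.2665]
orientation: [0.744, 0.668, 0.002, 0.001]
ft_force: [0.2, 1.2, -0.8]
width: 0.705
finger_force: 0.0
```

```bash
python3 - <<'E'
from h import *
snap("side","side10");go([.5488,.1754,.1525],-6.2)
im=cv2.imread("pics/side10.png");a=cv2.resize(im[150:230,230:340],(550,400),interpolation=cv2.INTER_CUBIC);b=cv2.resize(im[320:480,230:310],(200,400))
cv2.imwrite("pics/m10.png",np.hstack([a,b]))
E
```

```text
t 29.67 tcp [0.55   0.1764 0.266 ] F [-0.47  0.18  0.64] xyz [-0.0014 -0.0016  0.1135] turn [ 0.25 -0.11  0.02] w 60.4 ff 0.0
```

View pics/m10.png

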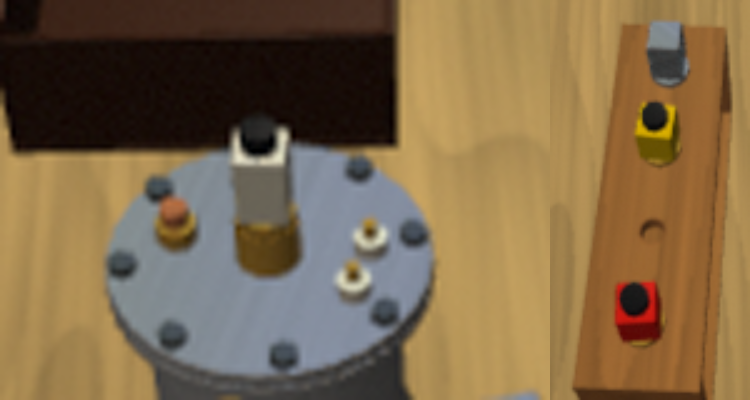

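The white probe stands upright and fully home on the boss at (262,200). The rod is in hole 0 at (667,55), and yellow and red are undisturbed at (657,130) and (638,312). The gripper is clear, so I'm handing in.

```bash
python3 -c "
from station import robot
print(robot.job_done())"
```

```text
the job is handed in; nothing more can be done
None
```

The pocket is 55 mm deep: the rod bottomed at about 10 N with 55 mm left exposed. The rod is back in hole 0, the white probe is seated with its shoulder on the rim and let go, and the job is handed in; the hand-in call returned no verdict.

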